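# Slide back the cover of the bench air box and push the marked valve shut

## Robot

A 6-joint arm with a two-finger parallel gripper is mounted at the origin on the work surface. World frame = base frame: x ahead of the robot, y to its left, z up, the work surface at z = 0. Lengths are in mm, angles in rad, forces in N, time in s.
With the tool pointing down it reaches from about 275 to 825 mm from the base axis. Payload 4.9 kg.
Tool frame: the origin (TCP) lies between the finger pads; the fingertips stand ahead of it and the grasp point (between the pads) lies 6 mm ahead of it (finger_overhang is the z of the fingertips in the tool frame, in mm); z points along the fingers, y is the direction in which the jaws open and shut (so a half turn about z gives the same grasp; the last joint's range is limited). The gripper opens to 85 mm and grips with 20 to 120 N. Pads are 22 mm wide; open, the fingers measure 114 mm over their backs; the gripper's body (76 mm by 85 mm) begins 54 mm behind the grasp point. The pads swing forward as they close: fully open they stand 13 mm farther back than shut.
Start: joints at [-1.438, 0.326, -0.193, 1.052, 0, 1.437], TCP at [145.017, -530.555, 256.281] pointing down, gripper open.
Joint ranges: [-2.65, 2.65], [-0.97, 1.79], [-1.3, 1.35], [-1.93, 2.1], [-1.47, 1.37], [-3.14, 3.14]. Speed limits (rad/s): [2.57, 2.57, 3.14, 3.14, 3.14, 3.14].

## Interface

Orientations are given as [roll, pitch, yaw] about the fixed x, y, z axes, in that order (R = Rz(yaw) Ry(pitch) Rx(roll)).
In Python, from cell import * gives the robot as it stands. Calls block until the motion is done:
- goto(position, orientation): joint-space move of the TCP to a pose.
- move_l(position, rotation=None, max_speed=150): straight line of the TCP; rotation=None keeps the orientation; max_speed is the mean speed in mm/s.
- movej(angles): joint-space move.
- let_go() and clamp(effort=None): open the fingers fully, or close them until they stop; effort is the grip in N (None keeps the last).
- wait(seconds).
- solve_ik(position, orientation): joint angles nearest the present ones, or None.
- get_image(name): name is "side" or "top" or "wrist"; returns a dict with "pixels" (400x640x3 uint8, red, green, blue), "camera_matrix" (3x3 intrinsics, pixels), "xyz" and "rotation" of the camera in the world; the wrist camera has in their place "T_tool_cam" (4x4, takes a point from camera to tool coordinates, whose origin is the TCP and whose axes are the flange's). Camera axes: x right, y down, z forward; pixel columns grow to the right and rows downward; lengths in mm; the calibration is good to about 2 mm. A picture is of the moment at which its call begins: read the wrist's pose just before it. There is no depth.
A pose or a line that the arm cannot do raises Unreachable and nothing moves.
- close_job(): hands the job in, once; it reports no verdict.
Trained networks look in a picture, given as the dict that the camera call returned (one of the last four; its "shot" number tells which), for a name from the list of things; names that differ only in an ending like _2 or _b are one class to them, and where a whole thing is asked for, a point or a joint stands for the part that bears it (a point fixed in the world has none). Each returns a list of dicts, best first, with "confidence" (0 to 1); they miss things now and then, are a little off and sometimes report something else, mostly with a low value. They report only what shows in the picture. A call takes as long as a camera call.
- search_frame(picture, name): "location" ([x, y, z] in mm, in world coordinates, good to about 4 mm: the middle of the surface that is visible of it).
- place_of(picture, name): "location" ([x, y, z] in mm, in world coordinates, good to about 4 mm: a listed point, or the origin of a listed thing).
Readings, each from a call of its own:
- read_time_s(): time.
- read_qpos(): joint angles.
- read_joint_velocities(): joint speeds.
- read_tau(): joint torques, N m.
- read_eef_pos(): TCP position.
- read_tcp_rot(): TCP orientation.
- read_ft_force(): force on the tool from outside, world axes, zero at the start.
- read_moment(): the same for the moment, N m.
- read_opening(): finger opening in mm.
Only numpy, scipy, OpenCV 4.12 (cv2) and the standard library are available. Lean on these libraries where they do the work, as an engineer would, in place of code of your own. Each camera call takes 0.05 s, during which the arm holds its last target. There are 200 camera calls.

## Task

On the plywood air box on the bench, push the sliding cover away from the robot, all the way back against the stop strip, so that the valve bay in front lies open. Then push the marked valve handle, the one whose end carries a round disc, clockwise (seen from above) as far as it goes, so that it lies square across its pipe and the air is shut off. Nothing needs gripping, a push of the fingertips is enough: do not lift the cover, do not turn the other valve, and leave everything else on the bench where it is.

Things in the scene. Friction and masses are not known exactly. Their poses are not given: they have to be found in the camera images.
- box: Plywood air box, fixed, 380 x 328 mm. Frame: origin on the bench, x from front (robot side) to back, y left, z up. Open-topped valve bay x = -145 to 0, y = -140 to 140 mm, rim at z = 78 mm; 10 mm front wall. Two valves stand in the bay at y = -65 and 45 mm, pivots at x = -45 mm; which is the marked one varies. Pipes run along x. Side cheeks (inner faces y = +-152) rise to z = 92 mm.
- stop (a point): Middle of the robot-side face of the stop strip, at box x = 150 mm, z = 85 mm. The solid deck, level with the rim (78 mm), runs from the bay back to it; the strip is 10 mm thick and 14 mm high; behind it a 65 mm ledge carries a bottle and a jar.
- cover_mid (a point): Centre of the sliding cover's panel: loose plywood 148 (along box x) x 298 x 8 mm (a browner wood than the box), about 0.3 kg, lying on the rim, sliding along box x between the cheeks. At the start it covers the bay (this point at box x = -79 to -64 mm); fully back against the stop it is at box x = 76, z = 82 mm.
- batten (a point): Middle of the robot-side face of the dark wooden batten across the middle of the cover, the place to push along box +x. Batten 16 mm thick (box x), 130 mm long (box y), rising 20 mm above the panel; this point is 10 mm above the panel's top (96 mm above the bench) and 8 mm nearer the robot than the cover's centre.
- disc_handle (a joint): Angle of the marked valve's handle, rad: 0 = open (handle along its pipe, end towards the box front, box -x), 1.571 = shut against its stop (handle points to box +y). It grows as the handle turns clockwise seen from above, starts between 0 and 0.3, and stays where it is left; friction needs about 2 N at the disc.
- disc_pivot (a point): Point on the marked valve's vertical turning axis, at mid-height of its handle (59 mm above the bench). Below it the valve body reaches up to 43 mm and the pipe to 36 mm above the bench.
- disc_end (a point): Centre of the round disc on the marked handle, 60 mm from the pivot: steel, 32 mm across, spans 52 to 68 mm above the bench; the flat steel handle bar that carries it is 14 mm wide, 54 to 64 mm above the bench.
- bar_handle (a joint): Angle of the other valve's handle, same sense, starts between 0 and 0.2. It is to be left as it is.
- bar_end (a point): Point on the other handle, a plain straight bar 14 mm wide without a disc, 60 mm from its pivot and 2 mm short of its end, 59 mm above the bench.
- glue: Loose bystander: yellow glue bottle, 48 mm across, 130 mm high, on the ledge at the back of the box. Origin at its foot.
- screw_jar: Loose bystander: clear jar, 48 mm across, 60 mm high, on the same ledge. Origin at its foot.
- clamp: Loose bystander: orange spring clamp, 150 x 70 x 24 mm, lying on the bench left of the box. Origin at the middle of its underside.
- wood_ring: Loose bystander: plywood ring, 60 mm across, 12 mm high, on the bench right of the box. Origin at the middle of its underside.
- wood_bracket: Loose bystander: small plywood bracket, 60 x 35 x 37 mm, on the bench right of the box. Origin at the middle of its underside.

How it is judged:
By the outcome, as a careful person would: the job done as asked, in the order asked, and still so for the second after the job is handed in, with the robot touching nothing.
It also fails if it takes over 48 s, if anything falls off the work surface, if the arm or the gripper's body presses on something with over 40 N, if the wrist force passes 120 N, or if a joint passes its speed limit or range.

## Working session

There is one attempt and no reset: what is moved stays moved. The work goes in short steps, each a Python script; the robot and the scene stay as the last script left them, time stands still between calls to the robot, and variables do not carry over. Pictures are saved under pics/ and viewed, about 8 in all and at most 12, crops included, and the job is handed in when it is done.

```bash
mkdir -p pics; ls; python3 - <<'E'
from cell import *
import cv2
print(read_time_s(),read_tcp_rot(),read_opening())
try: print(finger_overhang)
except Exception as e: print(e)
for n in ("top","side"):
    p=get_image(n); cv2.imwrite(f"pics/{n}0.png",p["pixels"][:,:,::-1])
    for t in ("box","stop","cover_mid","batten","disc_end","bar_end","glue","screw_jar","clamp","wood_ring"):
        r=place_of(p,t)
        print(n,t,[([round(float(v)) for v in q["location"]],round(q["confidence"],2)) for q in r[:2]])
print(read_time_s())
E
```

```text
pics
0.0 [-3.13987739e+00 -1.88919947e-04  2.66788809e-01] 85.46250254881117
25.0
top box [([560, 98, -1], 0.62)]
top stop [([759, 90, 81], 0.66), ([700, 48, 84], 0.6)]
top cover_mid [([491, 120, 81], 0.89)]
top batten [([485, 125, 92], 0.96)]
top disc_end [([409, -88, -2], 0.71), ([725, -4, 80], 0.48)]
top bar_end []
top glue [([762, 90, 81], 0.9)]
top screw_jar [([724, -2, 80], 0.95)]
top clamp [([594, 320, -2], 0.66), ([696, 44, 87], 0.66)]
top wood_ring [([409, -86, -3], 0.71)]
side box [([756, 91, 80], 0.37)]
side stop [([702, 53, 81], 0.67)]
side cover_mid [([492, 123, 81], 0.55)]
side batten []
side disc_end []
side bar_end []
side glue [([756, 90, 77], 0.96), ([493, 123, 87], 0.5)]
side screw_jar [([723, 2, 75], 0.66)]
side clamp [([592, 317, -4], 0.93)]
side wood_ring []
1.1
```

View pics/top0.png

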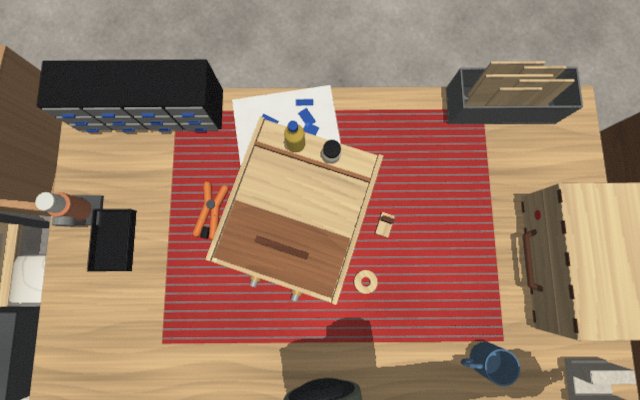

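View pics/side0.png

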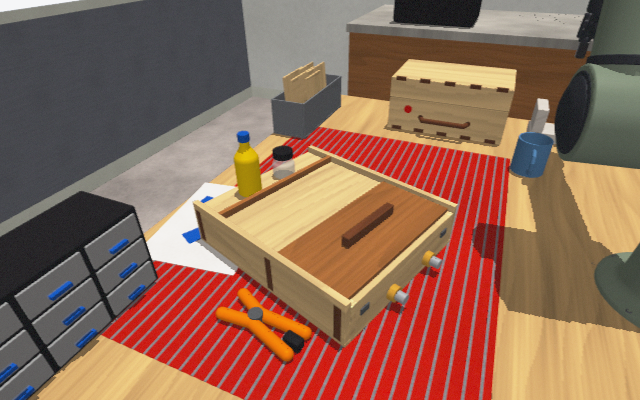

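Top view: box corners are at about (265,118), (382,157), (334,301) and (208,260). The cover is at the front, with the batten at (281,247). The glue (294,137) and jar (331,151) stand on the ledge. The side view agrees. Next I fit the box pose from the corners and check it against the networks.

```bash
cat > h.py <<'E'
from cell import *
import numpy as np, cv2
from scipy.optimize import least_squares
def ray(p,uv,z):
    d=np.asarray(p["rotation"])@np.linalg.inv(p["camera_matrix"])@np.array([uv[0],uv[1],1.]); c=np.asarray(p["xyz"])
    return (c+d*(z-c[2])/d[2])
def proj(p,X):
    q=(np.asarray(X)-p["xyz"])@np.asarray(p["rotation"])@np.asarray(p["camera_matrix"]).T
    return q[:,:2]/q[:,2:]
def b2w(B,x,y,z):
    c,s=np.cos(B[2]),np.sin(B[2]); return np.array([B[0]+c*x-s*y,B[1]+s*x+c*y,z])
def w2b(B,X):
    c,s=np.cos(B[2]),np.sin(B[2]); dx,dy=X[0]-B[0],X[1]-B[1]; return np.array([c*dx+s*dy,-s*dx+c*dy,X[2]])
E
python3 - <<'E'
from h import *
p=get_image("top")
for uv in [(265,118),(382,157),(334,301),(208,260)]: print(ray(p,uv,92).round())
C=[(225,164,92),(225,-164,92),(-155,-164,92),(-155,164,92)]
uv=np.array([(265,118),(382,157),(334,301),(208,260)])
f=lambda B: (proj(p,[b2w(B,*c) for c in C])-uv).ravel()
r=least_squares(f,[560,98,-.33]); print(r.x,r.fun.round(1))
B=r.x
for n,X in dict(stop=(701,50,82),cov=(491,121,81),bat=(485,125,92),box=(560,98,0)).items(): print(n,w2b(B,X).round(1))
im=p["pixels"][:,:,::-1].copy(); im=cv2.resize(im,None,fx=2,fy=2,interpolation=2)
for L in ([(x,y,92) for x,y,_ in C],[(150,-152,92),(150,152,92)],[(0,-140,78),(0,140,78)]):
    cv2.polylines(im,[(2*proj(p,[b2w(B,*c) for c in L])+.5).astype(int)],len(L)>2,(255,0,255),1)
cv2.imwrite("pics/fit.png",im[200:640,380:800])
clamp(20); print(read_opening())
import cell; print(cell.finger_overhang)
E
```

```text
Traceback (most recent call last):
  File "h.py", line 6, in ray
    return (c+d*(z-c[2])/d[2])
                         ~^^^
IndexError: invalid index to scalar variable.
```

```bash
sed -i 's/^from scipy.opt/from scipy.spatial.transform import Rotation as Ro\nfrom scipy.opt/; s/np.asarray(p\["rotation"\])/rm(p)/' h.py; cat >> h.py <<'E'
def rm(p):
    r=np.asarray(p["rotation"]); return Ro.from_euler("xyz",r).as_matrix() if r.ndim==1 else r
E
python3 - <<'E'
from h import *
p=get_image("top"); print(p["rotation"],p["xyz"])
for uv in [(265,118),(382,157),(334,301),(208,260)]: print(ray(p,uv,92).round())
C=[(225,164,92),(225,-164,92),(-155,-164,92),(-155,164,92)]
uv=np.array([(265,118),(382,157),(334,301),(208,260)])
f=lambda B: (proj(p,[b2w(B,*c) for c in C])-uv).ravel()
r=least_squares(f,[560,98,-.33],x_scale=[100,100,.1]); print(r.x,r.fun.round(1))
B=r.x
for n,X in dict(stop=(701,50,82),cov=(491,121,81),bat=(485,125,92),box=(560,98,0)).items(): print(n,w2b(B,X).round(1))
im=p["pixels"][:,:,::-1].copy(); im=cv2.resize(im,None,fx=2,fy=2,interpolation=2)
for L in ([(x,y,92) for x,y,_ in C],[(150,-152,92),(150,152,92)],[(0,-140,78),(0,140,78)]):
    cv2.polylines(im,[(2*proj(p,[b2w(B,*c) for c in L])+.5).astype(int)],len(L)>2,(255,0,255),1)
cv2.imwrite("pics/fit.png",im[200:640,380:800])
clamp(20); print(read_opening())
import cell; print(cell.finger_overhang)
E
```

```text
[-2.96361388e+00  1.14180150e-03 -1.57866938e+00] [446.47022611  36.52953251 996.12344467]
[821. 166.  92.]
[ 716. -127.   92.]
[370.  -2.  92.]
[467. 295.  92.]
[ 5.61546664e+02  9.49487294e+01 -3.39505535e-01] [-3.4 -2.6  3.1 -1.1  2.7  4.2 -2.5 -1.4]
stop [146.5   4.1  82. ]
cov [-75.2   1.1  81. ]
bat [-82.2   2.8  92. ]
box [-2.5  2.4  0. ]
0.2259052632409647
25.0
```

View pics/fit.png

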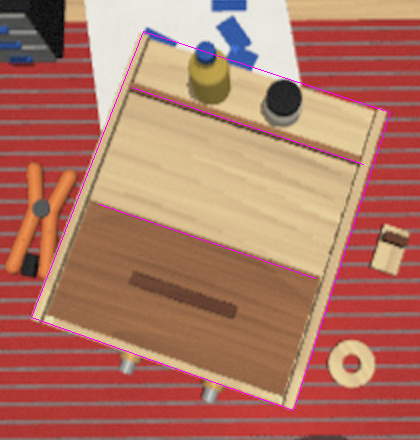

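Overlay matches the box within 2–3 mm; the cover and batten readings suggest shifting the fit about 2 mm in y. The cover's front is at box x of about -149, so it covers the bay. Next I approach and push it back.

```bash
cat >> h.py <<'E'
B=np.array([562.2,96.8,-0.338])
def tool(th=0.): return [np.pi,0,B[2]+th]
def fb():
    f=np.asarray(read_ft_force()); return np.array([*w2b([0,0,B[2]],f)])
E
python3 - <<'E'
from h import *
X=-112; Y=0
goto(b2w(B,X,Y,200),tool()); f0=fb(); print(read_time_s(),f0.round(1))
for z in (135,128,122,118):
    move_l(b2w(B,X,Y,z),max_speed=80); f=fb()-f0
    if abs(f[2])>3: print("touch",z,f); break
print(z,f.round(1),w2b(B,read_eef_pos()).round(1))
p=get_image("side"); cv2.imwrite("pics/s1.png",cv2.resize(p["pixels"][120:360,190:510,::-1],None,fx=2,fy=2))
print(read_time_s())
E
```

```text
5.3833 [-0.1 -0.2 -0.1]
118 [0.3 0.8 0.4] [-1.122e+02 -1.000e-01  1.178e+02]
7.15
```

View pics/s1.png

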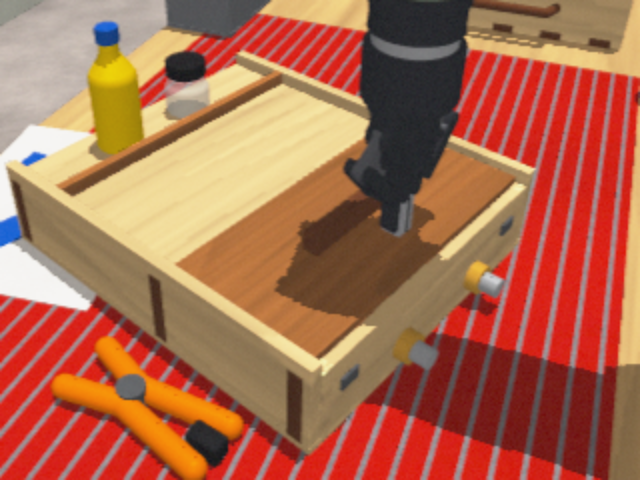

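The fingertips (around pixel (400,230) in the crop) hover just above the panel on the robot side of the batten. Pushing.

```bash
python3 - <<'E'
from h import *
Y=0;z=117.5
f0=fb()
move_l(b2w(B,-90,Y,z),max_speed=40); print((fb()-f0).round(1))
move_l(b2w(B,35,Y,z),max_speed=60); print((fb()-f0).round(1))
for x in range(39,73,3):
    move_l(b2w(B,x,Y,z),max_speed=30); f=fb()-f0
    print(x,f.round(1), w2b(B,read_eef_pos())[0].round(1))
    if f[0]<-12: break
xc=x
move_l(b2w(B,xc-25,Y,z),max_speed=100)
move_l(b2w(B,xc-30,Y,230),max_speed=200)
goto(b2w(B,-290,0,260),tool())
for n in ("top","side"):
    p=get_image(n); cv2.imwrite(f"pics/{n}2.png",cv2.resize(p["pixels"][(100 if n=='top' else 130):320,190:450,::-1],None,fx=2.5,fy=2.5,interpolation=2))
    for t in ("cover_mid","batten","stop","disc_pivot","disc_end","bar_end"):
        print(n,t,[(w2b(B,q["location"]).round(),round(q["confidence"],2)) for q in place_of(p,t)[:2]])
print(read_time_s())
E
```

```text
[-0.1  0.1  0.9]
[-0.2 -0.4 -1.5]
39 [ 1.2 -0.4  0.3] 39.7
42 [-0.6  1.  -0.2] 42.5
45 [0.2 0.5 0.5] 45.4
48 [-0.2  0.7 -0.6] 48.4
51 [-0.4  0.1  0.6] 51.4
54 [-1.6 -0.2 -1. ] 54.1
57 [-7.8 -0.7  5.1] 54.3
60 [-15.3   0.6  10.6] 54.4
top cover_mid [(array([70., -2., 82.]), 0.66)]
top batten [(array([63.,  3., 93.]), 0.91)]
top stop [(array([148.,  -4.,  86.]), 0.85)]
top disc_pivot [(array([-46.,  47.,  59.]), 0.67)]
top disc_end [(array([-111.,   50.,   56.]), 0.69), (array([185.,  58.,  81.]), 0.63)]
top bar_end [(array([-110.,  -55.,   55.]), 0.61), (array([147.,  -3.,  88.]), 0.55)]
side cover_mid []
side batten [(array([65., -2., 97.]), 0.58)]
side stop [(array([145.,   1.,  80.]), 0.8), (array([185.,  54.,  76.]), 0.48)]
side disc_pivot [(array([-50.,  42.,  59.]), 0.98)]
side disc_end [(array([-107.,   52.,   58.]), 0.72)]
side bar_end [(array([-107.,  -55.,   63.]), 0.66)]
15.1583
```

View pics/top2.png

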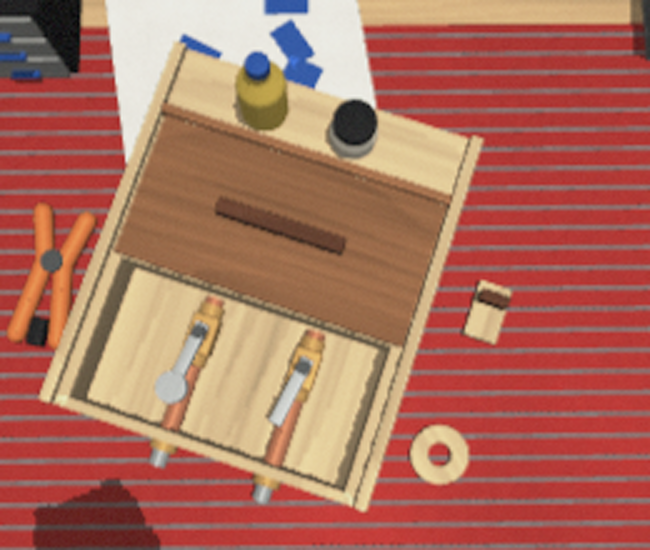

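Cover lies flush against the stop strip (hard contact felt at about 15 N) and the bay is open. The disc handle is the left one, at y=45: disc at about (171,387), pivot at about (200,332). The bar handle is on the right. The stop contact suggests shifting the box frame about 2.5 mm toward the robot. Now the arc push.

```bash
cat >> h.py <<'E'
B[:2]=b2w(B,-2.5,0,0)[:2]
P=np.array([-45.,45.])
def arc(th,gap,r=59):
    d=np.array([-np.cos(th),np.sin(th)]); t=np.array([np.sin(th),np.cos(th)])
    return P+r*d-gap*t
E
python3 - <<'E'
from h import *
HY=9; zt=74
s=arc(.08,16+HY+18)
goto(b2w(B,*s,150),tool(0)); f0=fb()
for z in (105,90,80,zt):
    move_l(b2w(B,*s,z),max_speed=100); f=fb()-f0
    if np.abs(f).max()>4: print("touch",z,f); raise SystemExit
print("down",f.round(1),read_time_s())
for th in np.arange(.08,1.5,.14):
    move_l(b2w(B,*arc(th,16+HY),zt),tool(-th),max_speed=60); f=fb()-f0
    print(round(th,2),f.round(1))
    if np.linalg.norm(f)>20: break
print(read_time_s())
p=get_image("top"); cv2.imwrite("pics/top3.png",cv2.resize(p["pixels"][150:320,190:400,::-1],None,fx=3,fy=3,interpolation=2))
for t in ("disc_end","bar_end"): print(t,[(w2b(B,q["location"]).round(),round(q["confidence"],2)) for q in place_of(p,t)[:2]])
E
```

```text
down [-0.5 -1.1 -0.1] 17.4167
0.08 [-1.6 -0.  -0.9]
0.22 [-1.2 -0.6 -0.5]
0.36 [-1.4 -0.1 -0.8]
0.5 [ 0.1 -0.2 -1.1]
0.64 [-0.6 -1.   0.2]
0.78 [-1.2 -0.9 -0.6]
0.92 [-0.8  0.1 -1.2]
1.06 [-0.7 -0.3 -1.4]
1.2 [-1.6 -0.5 -1.2]
1.34 [-0.8  0.6 -1.2]
1.48 [-1.6  0.1 -1.7]
20.8667
disc_end [(array([-48., 108.,  60.]), 0.72)]
bar_end [(array([-105.,  -55.,   53.]), 0.59)]
```

View pics/top3.png

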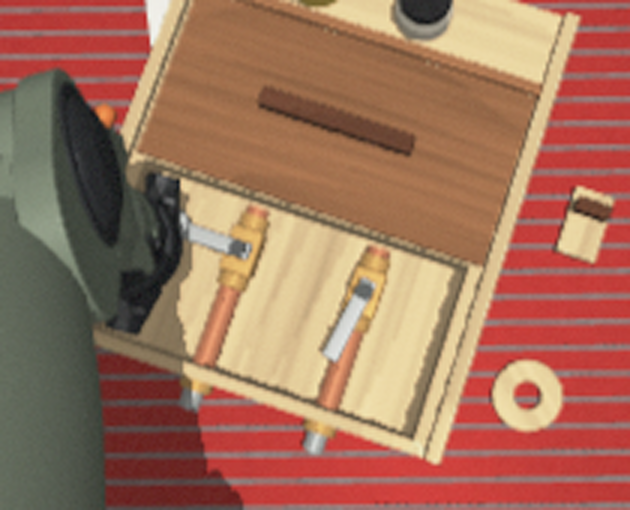

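The handle is nearly square across the pipe (pivot at (240,248), bar pointing left to about (185,230)), and the bar valve has not moved. Next I push on until the stop pushes back.

```bash
python3 - <<'E'
from h import *
HY=9; zt=74; t=np.pi/2
f0=fb(); e=arc(t,16+HY)
for k in range(0,22,2):
    move_l(b2w(B,e[0]+k,e[1],zt),tool(-t),max_speed=40); f=fb()-f0
    print(k,f.round(1),w2b(B,read_eef_pos())[:2].round(1))
    if f[0]<-12: break
move_l(b2w(B,e[0]-18,e[1],zt),max_speed=80)
move_l(b2w(B,e[0]-18,e[1],200),max_speed=200)
goto(b2w(B,-290,0,260),tool()); 
p=get_image("top"); cv2.imwrite("pics/top4.png",cv2.resize(p["pixels"][110:320,190:430,::-1],None,fx=3,fy=2.8,interpolation=2))
for t in ("disc_end","disc_pivot","bar_end","cover_mid","batten"): print(t,[(w2b(B,q["location"]).round(),round(q["confidence"],2)) for q in place_of(p,t)[:2]])
print(read_time_s())
E
```

```text
0 [-12.9  -2.5   8.3] [-75.1 102.8]
disc_end [(array([-49., 105.,  56.]), 0.5)]
disc_pivot [(array([-46.,  45.,  57.]), 0.66)]
bar_end [(array([-106.,  -56.,   56.]), 0.49)]
cover_mid [(array([73., -3., 81.]), 0.64)]
batten [(array([65.,  1., 94.]), 0.91), (array([ -81., -222.,   -2.]), 0.22)]
24.0917
```

View pics/top4.png

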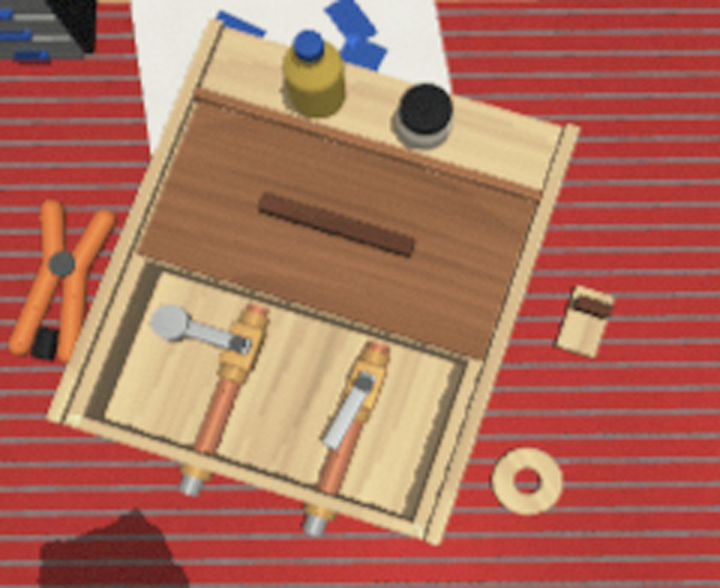

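The disc handle lies across the pipe, the bar handle is unchanged, the cover is back and the bystanders are in place. I check the handle's angle from pixels before handing in.

```bash
python3 - <<'E'
from h import *
p=get_image("top"); im=p["pixels"]
c=proj(p,[b2w(B,-45,105,68),b2w(B,-45,45,64)]); print(c.round(1))
# disc centroid by low saturation/bright near prediction
hsv=cv2.cvtColor(im,cv2.COLOR_RGB2HSV); m=((hsv[...,1]<50)&(hsv[...,2]>110)).astype(np.uint8)
u,v=c[0].round().astype(int); k=np.zeros_like(m); cv2.circle(k,(int(u),int(v)),14,1,-1)
m=m&k; m=cv2.morphologyEx(m,cv2.MORPH_OPEN,np.ones((5,5),np.uint8))
ys,xs=np.nonzero(m); X=ray(p,(xs.mean(),ys.mean()),68); X=w2b(B,X); print(len(xs),xs.mean(),ys.mean(),X.round(1))
# bar direction: other steel pixels of the handle
m2=((hsv[...,1]<50)&(hsv[...,2]>100)).astype(np.uint8); y0,x0=int(v)-20,int(u)-20
pts=[]
for yy in range(y0,y0+50):
    for xx in range(x0,x0+60):
        if m2[yy,xx]:
            q=w2b(B,ray(p,(xx,yy),64))
            if 58<q[1]<86 and abs(q[0]+45)<15: pts.append(q[:2])
pts=np.array(pts); s=np.polyfit(pts[:,1],pts[:,0],1); print(len(pts),"bar slope dx/dy",s, "theta",np.pi/2+np.arctan(s[0]), pts.mean(0))
fx=cv2.resize(im[195:270,220:330,::-1],None,fx=7,fy=7,interpolation=2); cv2.imwrite("pics/z.png",fx)
E
```

```text
[[246.  224.9]
 [269.  232.9]]
174 248.3793103448276 225.29885057471265 [-44.1  99.1  68. ]
66 bar slope dx/dy [ 4.92377900e-03 -4.46018471e+01] theta 1.575720066002639 [-44.24595012  72.28127384]
```

View pics/z.png

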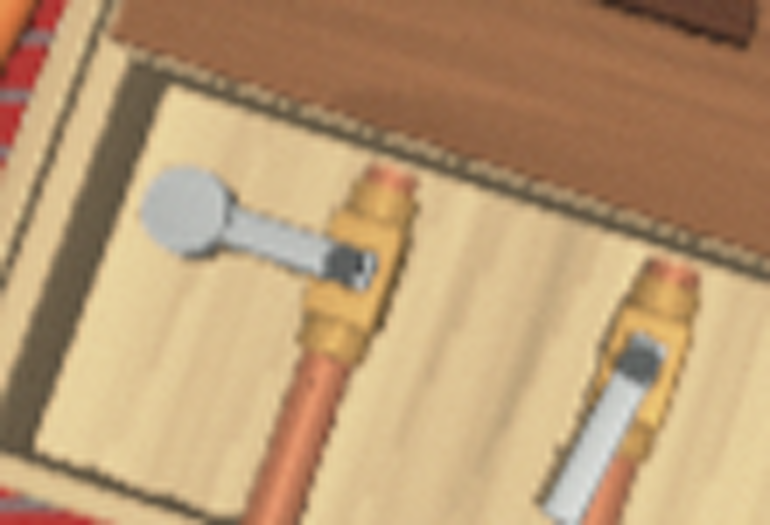

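The handle measures about 1.576 rad, square across the pipe, and the stop pushed back with about 13 N. The cover is flush against the strip, so I hand in.

```bash
python3 -c "
from cell import *
print(read_time_s()); close_job()"
```

```text
24.1417
the job is handed in; nothing more can be done
```

The job is done and handed in at 24.1 s of the 48 s allowed. The arm was clear of everything when I handed in.

- **Cover:** I pushed it back at the batten with closed fingertips until the stop strip pushed back with about 15 N. In the last pictures it lies flush against the strip and the valve bay is open. The network put its centre at box x = 73 against the nominal 76, within its error.
- **Marked valve:** It was the left one (y = 45). I pushed its disc clockwise along its arc until the handle's stop pushed back with about 13 N. From the pixels, the handle stands at about 1.576 rad, square across the pipe (nominal 1.571).
- **Everything else:** The bar handle's reading stayed the same before and after, within 1 mm. The bottle, jar, clamp, ring and bracket show no movement by eye in the last top view; I did not measure them again.

Two readings disagreed slightly. The stop contact came about 2.5 mm nearer the robot than my first box fit, so I shifted the box frame by that much. The last network reading of the disc (x = -49) was about 4–5 mm off the pixel measurement (x = -44), which is about the network's stated error.

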